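# Brush out a spray-gun cup and hold it down on the blow-out stand

## Task

The small aluminium spray-gun cup stands mouth down on the bench. Work it up and down over the long upright brush, at least two full strokes with the brush going right up to the bottom of the cup each time, then seat it squarely, mouth down, in the sprung ring of the blow-out stand and press the ring fully down. Finish while still holding the cup pressed down there (the air blows only while it is held), and leave the other things on the bench where they are.

Things in the scene. Friction and masses are not known exactly. Their poses are not given: they have to be found in the camera images.
- gun_cup: The spray-gun cup: small round aluminium cup, 110 to 225 g, standing upside down. Origin = centre of the mouth's plane, z = its axis, up towards the neck. Rim 66 mm across (z = 0), 62 mm cylinder up to z = 60, round shoulder closing to 40 mm at z = 80, neck on top to z = 112. Wall 3 mm; inside it is 56 mm wide and 74 mm deep from the mouth, narrowing to 34 mm at the bottom.
- cup_neck (a point): On the cup's axis 100 mm above the mouth, in the solid threaded neck: 24 mm in diameter from z = 85 to 112 of the cup (31 mm collar at z = 79 to 85). A place to grip from above; keep the fingertips above the shoulder (z = 80). The 62 mm body can be gripped too.
- cup_mouth (a point): Centre of the cup's mouth plane (same point as the cup's origin).
- cleaning_brush: The long twisted-wire brush, standing upright on a round dark steel foot 86 mm across; fixed to the bench. Origin = centre of the foot's underside, z up. Foot and socket reach z = 36, steel wire stem 7 mm thick up to z = 136, soft black bristles about 48 mm across from z = 50 to 134 and an end tuft to z = 143. The bristles yield freely; only the stem is hard.
- brush_tip (a point): Hard top end of the brush's stem, on its axis, 136 mm above the bench. With the cup right down, it meets the cup's inner bottom and the mouth is 74 mm below this point. The brush has reached the bottom when the mouth is over 60 mm below this point; the cup counts as drawn up when it is less than 35 mm below it (or off the brush).
- blowout_stand: The blow-out stand, fixed to the bench: a grey cast foot 112 mm across with an air valve in the middle, a brass nozzle 11 mm thick up to z = 77, a brass hose nipple at its side (local +x, reaching 62 mm from the axis) and the aluminium sprung ring on top. Origin = centre of the foot's underside, z up.
- ring_seat (a point): Centre of the ring's flat seat, which moves down with the ring; 74 mm above the bench when the ring is up. The seat (44 to 71 mm across) carries the rim of the cup; round it stands a collar 71 mm wide inside for 7 mm, flaring to 85 mm inside (93 mm outside) at 17 mm above the seat.
- ring (a joint): Travel of the sprung ring, in m: 0 = up, 0.016 = fully down at its stop. It slides straight down; the spring needs about 6 N to start and about 13 N at the stop, and pushes the ring up again when let go. It counts as fully down above 0.013.
- old_mug: Bystander: white china mug with a handle, 77x109 mm, 98 mm high, standing nearest the robot. Leave alone.
- spray_can: Bystander: aerosol can, 67 mm across, 202 mm high, standing behind the vice at the right. Leave alone.
- grease_tin: Bystander: round tin, 69 mm across, 81 mm high, standing behind the vice at the right. Leave alone.
- masking_roll: Bystander: roll of masking tape lying flat, 100 mm across, 25 mm high, at the far left by the toolbox. Leave alone.
- bolt_a: Bystander: hex bolt lying on its side, 81 mm long, 24 mm high, among the cup, brush and stand. Leave alone.
- brass_elbow: Bystander: brass hose elbow, 61x60 mm, 23 mm high, lying at the far right. Leave alone.

How it is judged:
By the outcome, as a careful person would: the job done as asked, in the order asked, and still so for the second after the job is handed in, while the arm keeps its last pose, push and grip.
It also fails if it takes over 50 s, if anything falls off the work surface, if the arm or the gripper's body presses on something with over 40 N, if the wrist force passes 120 N, or if a joint passes its speed limit or range.

## Robot

A 6-joint arm with a two-finger parallel gripper is mounted at the origin on a cart in front of the work surface, level with it; the furniture and walls round the work are solid. World frame = base frame: x ahead of the robot, y to its left, z up, the work surface at z = 0. Lengths are in m, angles in rad, forces in N, time in s.
With the tool pointing down it reaches from about 0.4 to 0.825 m from the base axis. Payload 7 kg.
Tool frame: the origin (TCP) lies on the centre line of the jaws, within the pads' length; the fingertips stand tip_reach ahead of it and the grasp point (between the pads) is the TCP (tip_reach is the distance from the TCP to the fingertips, in m); z points along the fingers, y is the line along which they close (so a half turn about z gives the same grasp; the last joint's range is limited). The gripper opens to 88 mm and grips with 3 to 60 N. Pads are 19 mm wide; open, the fingers measure 130 mm over their backs; the gripper's body (78 mm by 193 mm) begins 47 mm behind the grasp point.
Start: joints at [-0.939, 0.359, 0.012, 0, -1.224, -0.288], TCP at [0.227, -0.635, 0.246] pointing down, gripper open.
Joint ranges: [-3.07, 3.07], [-1.43, 2.12], [-1.02, 1.25], [-3.03, 1.67], [-3.05, -0], [-3.03, 3.03]. Speed limits (rad/s): [2.39, 2.39, 3.01, 3.14, 3.14, 3.14].

## Interface

Orientations are given as [roll, pitch, yaw] about the fixed x, y, z axes, in that order (R = Rz(yaw) Ry(pitch) Rx(roll)).
In Python, from station import get_state, grab_frame, calibration, job_done, find_in, mark_of, tip_reach gives the robot as it stands.
- The arm moves only by the shell command python3 -m handwheel 'ROWS' [OPENING] [FORCE]. ROWS is JSON, a list of rows, each an object with "delta_pos": the shift along the world's x, y, z in units of 30 mm (1.0 is 30 mm), a list of three; "dr": the turn, a rotation vector about the world's x, y, z in degrees, a list of three. In form: [{"delta_pos": [tx, ty, tz], "dr": [rx, ry, rz]}, ...]. A call has 1 to 10 rows; each row shifts and turns the commanded pose from where the row before left it; what a row does not reach is not made up. A row lasts 1/10 s, in which the tool goes at most 50 mm and 8.59 degrees, less where a joint would pass 70% of its speed; a pose out of reach is approached as far as the arm can. A call is refused whole if a number of a shift passes 1 or a number of a turn 8.59, either way. A call with a gripper value outside its range is refused whole. OPENING is the closure, from -1 (fully open) to 1 (shut), set as the call begins (- or left out, the last holds). The fingers move at their own pace and stop on an object; FORCE is the grip in N (left out, the last holds). Time passes only in rows, so rows that do not move let the fingers close. It gives the time, the measured TCP pose, the force, the opening and the grip force at its end, in the units of the state.
- get_state(): the state, without advancing time (a new reading comes with each control period).
- grab_frame(name): name is "scene" or "top" or "wrist"; returns the picture (400x640x3 uint8, red, green, blue); there is no depth.
- calibration(name): a dict with "fx", "fy", "cx", "cy" (pixels), "k1" (the pictures are not rectified: a ray, as slopes to the right and down, at radius r is drawn at 1 + k1 r^2 times it, then the intrinsics apply), "extrinsics" (4x4, takes a point from world to camera coordinates). Camera axes: x right, y down, z forward; pixel columns grow to the right and rows downward; lengths in m; the calibration is good to about 2 mm. A picture is of the moment at which its call begins: read the wrist's pose just before it. calibration takes no time and is no camera call; for the wrist camera it gives the pose at the moment of the call.
- job_done(): hands the job in; it is judged then, once.
Trained networks look in the newest picture that a camera, given by its name, has taken for a name from the list of things; names that differ only in an ending like _2 or _b are one class to them, and where a whole thing is asked for, a point or a joint stands for the part that bears it (a point fixed in the world has none). Each returns a list of dicts, best first, with "conf" (0 to 1); they miss things now and then, are a little off and sometimes report something else, mostly with a low value. They report only what shows in the picture. A call takes as long as a camera call.
- find_in(camera, query): "location" ([column, row] in pixels, amid what is visible of it).
- mark_of(camera, query): "location" ([column, row] in pixels: a listed point, or the origin of a listed thing).
The state is a dict: "t": time; "q": joint angles; "qd": joint speeds; "joint_efforts": joint torques, N m; "eef_pos": TCP position; "ee_rot": TCP orientation; "force": force on the tool from outside, world axes, zero at the start; "moment": the same for the moment, N m; "width": finger opening in m; "gripper_force": force on a finger pad.
Only numpy, scipy, OpenCV 4.12 (cv2) and the standard library are available. Lean on these libraries where they do the work, as an engineer would, in place of code of your own. Each camera call takes 0.05 s, during which the arm holds its last target. There are 200 camera calls.

## Working session

There is one attempt and no reset: what is moved stays moved. The work goes in short steps, Python scripts to look and compute and a shell command to move; the robot and the scene stay as the last step left them, time stands still between calls to the robot, and variables do not carry over. Pictures are saved under pics/ and viewed, at most 10 in all, crops included, and the job is handed in when it is done.

```bash
mkdir -p pics; cat > h.py <<'E'
import numpy as np, cv2
from station import *
def ray(cam,px):
    c=calibration(cam);E=np.array(c["extrinsics"])
    d=np.array([(px[0]-c["cx"])/c["fx"],(px[1]-c["cy"])/c["fy"]]);u=d.copy()
    for _ in range(20): u=d/(1+c["k1"]*(u@u))
    R=E[:3,:3];return -R.T@E[:3,3], R.T@np.array([u[0],u[1],1])
def atz(cam,px,z):
    o,d=ray(cam,px);return (o+d*(z-o[2])/d[2]).round(4)
def proj(cam,p):
    c=calibration(cam);E=np.array(c["extrinsics"]);q=E[:3,:3]@np.array(p)+E[:3,3]
    u=q[:2]/q[2];u=u*(1+c["k1"]*(u@u));return np.array([u[0]*c["fx"]+c["cx"],u[1]*c["fy"]+c["cy"]]).round(1)
def shot(cam,name):
    f=grab_frame(cam);cv2.imwrite(f"pics/{name}.png",f[:,:,::-1]);return f
Z=dict(gun_cup=0,cup_neck=.1,cup_mouth=0,brush_tip=.136,cleaning_brush=0,ring_seat=.074,blowout_stand=0)
E
python3 - <<'E'
from h import *
s=get_state();print(s["t"],s["eef_pos"],s["ee_rot"],s["force"],s["width"],tip_reach)
for c in ["scene","top"]:
    shot(c,c+"0")
    for n,z in Z.items():
        for m in mark_of(c,n)[:2]: print(c,n,m["location"],round(m["conf"],2),atz(c,m["location"],z))
for n in ["bolt_a","old_mug","spray_can"]:
    for m in find_in("top",n)[:1]: print(n,m,atz("top",m["location"],.01))
E
```

```text
0.0 [ 0.22737204 -0.63507031  0.24463775] [ 3.13997411e+00 -8.83015742e-05 -2.79797478e+00] [-1.44509127 -0.35895313  0.04900092] 0.0875214212910473 0.019
scene gun_cup [324.4, 228.0] 0.63 [0.4645 0.0048 0.    ]
scene cup_neck [326.1, 192.4] 0.92 [ 0.4631 -0.0013  0.1   ]
scene cup_mouth [330.0, 228.2] 0.66 [ 0.452  -0.0007  0.    ]
scene brush_tip [326.9, 227.0] 0.67 [0.3814 0.1544 0.136 ]
scene brush_tip [271.5, 217.9] 0.57 [0.4894 0.1783 0.136 ]
scene cleaning_brush [275.9, 270.3] 0.64 [0.4889 0.1811 0.    ]
scene ring_seat [244.5, 200.9] 0.81 [0.6356 0.0838 0.074 ]
scene blowout_stand [245.8, 219.6] 0.88 [0.6561 0.0657 0.    ]
scene blowout_stand [275.4, 275.6] 0.44 [0.4812 0.1946 0.    ]
top gun_cup [324.3, 220.1] 0.88 [ 0.4508 -0.0024  0.    ]
top cup_neck [324.7, 210.6] 0.94 [ 4.589e-01 -1.000e-04  1.000e-01]
top cup_neck [322.9, 221.7] 0.56 [0.4344 0.0036 0.1   ]
top cup_mouth [324.5, 219.8] 0.86 [ 0.4515 -0.0029  0.    ]
top brush_tip [240.3, 191.4] 0.76 [0.4921 0.1795 0.136 ]
top brush_tip [325.4, 209.7] 0.19 [ 0.4553 -0.0005  0.136 ]
top cleaning_brush [250.7, 200.7] 0.74 [0.4964 0.1786 0.    ]
top cleaning_brush [241.1, 190.9] 0.42 [0.5207 0.2032 0.    ]
top blowout_stand [293.0, 144.5] 0.83 [0.6419 0.0781 0.    ]
bolt_a {'location': [283.9, 214.3], 'conf': 0.55} [0.4624 0.0955 0.01  ]
old_mug {'location': [228.1, 277.9], 'conf': 0.73} [0.3103 0.2224 0.01  ]
spray_can {'location': [417.0, 132.9], 'conf': 0.98} [ 0.6744 -0.2352  0.01  ]
```

```bash
python3 -c "
import cv2,numpy as np
a=cv2.imread('pics/scene0.png');b=cv2.imread('pics/top0.png')
cv2.imwrite('pics/both.png',cv2.resize(np.vstack([a,b]),(480,600)))"
```

```text
(no output)
```

View pics/top0.png

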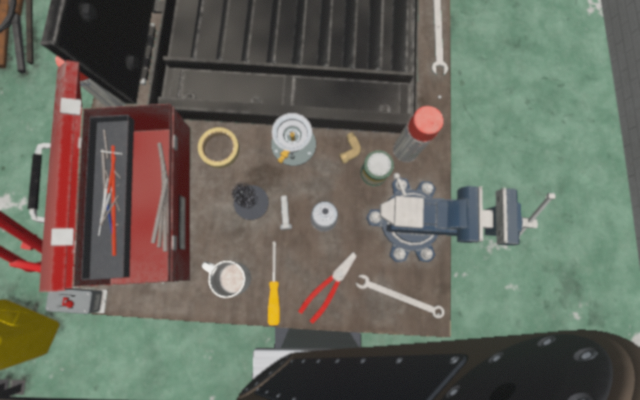

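View pics/scene0.png

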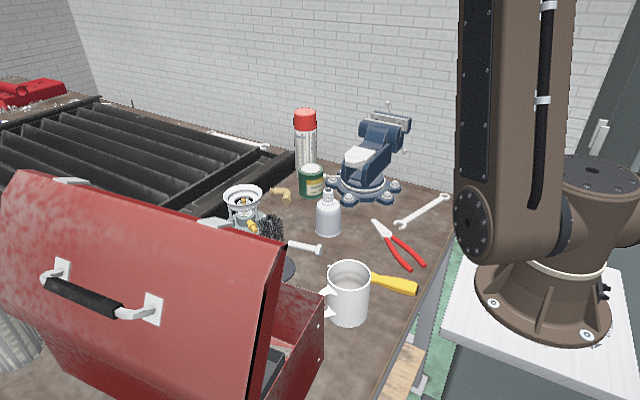

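The pictures show the cup at about (325,212) in the top view, the brush at (243,193) and the stand at (292,135). The bolt lies at (284,213). The red toolbox's right rim is at column 188 and the chest's front at row 122. I'll get the heights of these obstacles while I raise the arm and cross over.

```bash
python3 - <<'E'
from h import *
def tri(a,b):
    o1,d1=ray("top",a);o2,d2=ray("scene",b)
    s=np.linalg.lstsq(np.c_[d1,-d2],o2-o1,rcond=None)[0];p,q=o1+s[0]*d1,o2+s[1]*d2
    return ((p+q)/2).round(3),np.linalg.norm(p-q).round(3)
print("toolbox near corner",tri((190,281),(322,293)))
print("chest corner right",tri((414,120),(293,150)), "vice jaw",tri((390,233),(345,160)))
print("chest edge z.0,.1,.2",[atz("top",(300,122),z) for z in (0,.1,.2)])
print("toolbox edge",[atz("top",(189,190),z) for z in (0,.1,.2)])
E
python3 -m handwheel '[{"delta_pos":[0,0,1],"dr":[0,0,0]},{"delta_pos":[0,0,1],"dr":[0,0,0]},{"delta_pos":[0,0,1],"dr":[0,0,0]},{"delta_pos":[0.36,1,0],"dr":[0,0,-5]},{"delta_pos":[0.36,1,0],"dr":[0,0,-5]},{"delta_pos":[0.36,1,0],"dr":[0,0,-5]},{"delta_pos":[0.36,1,0],"dr":[0,0,-5]},{"delta_pos":[0.36,1,0],"dr":[0,0,0]},{"delta_pos":[0.36,1,0],"dr":[0,0,0]},{"delta_pos":[0.36,1,0],"dr":[0,0,0]}]' -1
```

```text
toolbox near corner (array([0.314, 0.283, 0.116]), np.float64(0.019))
chest corner right (array([ 0.686, -0.214,  0.065]), np.float64(0.002)) vice jaw (array([ 0.438, -0.124,  0.132]), np.float64(0.064))
chest edge z.0,.1,.2 [array([0.7022, 0.0616, 0.    ]), array([0.6629, 0.0578, 0.1   ]), array([0.6236, 0.0541, 0.2   ])]
toolbox edge [array([0.5212, 0.3318, 0.    ]), array([0.5009, 0.2997, 0.1   ]), array([0.4807, 0.2675, 0.2   ])]
t: 1.95
eef_pos: [0.3033, -0.4243, 0.3357]
ee_rot: [-3.141, 0.0, 3.136]
force: [0.8, -0.4, 0.0]
width: 0.0877
gripper_force: 0.0
```

Both boxes are only about 0.1 m high, so the gripper body clears them. Moving on to above the cup.

```bash
python3 -m handwheel '[{"delta_pos":[0.36,1,0],"dr":[0,0,0]},{"delta_pos":[0.36,1,0],"dr":[0,0,0]},{"delta_pos":[0.36,1,0],"dr":[0,0,0]},{"delta_pos":[0.36,1,0],"dr":[0,0,0]},{"delta_pos":[0.36,1,0],"dr":[0,0,0]},{"delta_pos":[0.36,1,0],"dr":[0,0,0]},{"delta_pos":[0.36,1,0],"dr":[0,0,0]},{"delta_pos":[0.36,1,0],"dr":[0,0,0]},{"delta_pos":[0.36,1,0],"dr":[0,0,0]},{"delta_pos":[0.36,1,0],"dr":[0,0,0]}]'
python3 -m handwheel '[{"delta_pos":[0.36,1,0],"dr":[0,0,0]},{"delta_pos":[0.36,1,0],"dr":[0,0,0]},{"delta_pos":[0.36,1,0],"dr":[0,0,0]},{"delta_pos":[0.36,1,0],"dr":[0,0,0]},{"delta_pos":[0,0,0],"dr":[0,0,0]},{"delta_pos":[0,0,0],"dr":[0,0,0]}]'
cat > look.py <<'E'
from h import *
import sys
s=get_state();print(s["t"],np.round(s["eef_pos"],4),np.round(s["ee_rot"],3),np.round(s["force"],1),s["width"])
shot("wrist",sys.argv[1])
for n in sys.argv[2:]:
    for m in mark_of("wrist",n)[:2]: print(n,m["location"],round(m["conf"],2),atz("wrist",m["location"],Z[n]))
E
python3 look.py w1 gun_cup cup_neck brush_tip cleaning_brush ring_seat blowout_stand
```

```text
t: 2.95
eef_pos: [0.4112, -0.1242, 0.3359]
ee_rot: [3.141, 0.001, 3.136]
force: [0.8, 0.3, 0.5]
width: 0.0876
gripper_force: 0.0
t: 3.55
eef_pos: [0.4543, -0.0049, 0.3355]
ee_rot: [-3.141, -0.0, 3.138]
force: [0.2, -0.0, -0.8]
width: 0.0878
gripper_force: 0.0
3.55 [ 0.4543 -0.0049  0.3355] [-3.141 -0.     3.138] [ 0.2 -0.  -0.8] 0.0878005972483176
gun_cup [322.6, 157.1] 0.56 [ 4.575e-01 -2.000e-04  0.000e+00]
gun_cup [492.2, 267.1] 0.24 [0.6291 0.2615 0.    ]
cup_neck [326.2, 172.1] 0.56 [0.4586 0.0025 0.1   ]
brush_tip [494.5, 210.5] 0.9 [0.4932 0.1784 0.136 ]
cleaning_brush [446.9, 182.4] 0.77 [0.4948 0.1769 0.    ]
ring_seat [380.4, 304.7] 0.58 [0.6443 0.0751 0.074 ]
```

View pics/w1.png

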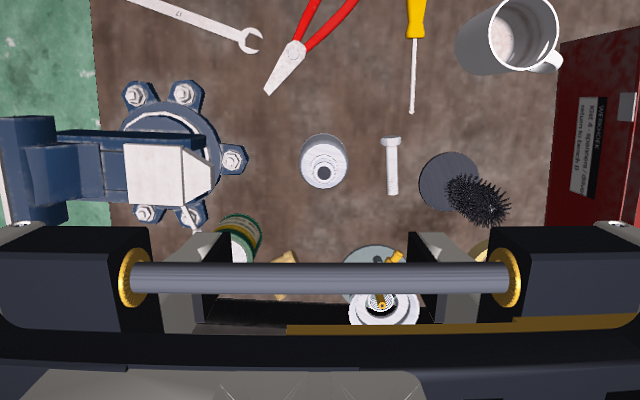

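The wrist view shows the neck at (325,173), the brush tip at (485,200), and the vice's jaw tip at about (212,180), close to where the body would go. I'll measure the jaw's height.

```bash
python3 - <<'E'
from h import *
from station import *
print(np.round(get_state()["q"],2))
def tri(c1,a,c2,b):
    o1,d1=ray(c1,a);o2,d2=ray(c2,b)
    s=np.linalg.lstsq(np.c_[d1,-d2],o2-o1,rcond=None)[0];p,q=o1+s[0]*d1,o2+s[1]*d2
    return ((p+q)/2).round(3),np.linalg.norm(p-q).round(3)
for a in [(212,180),(185,205),(125,145),(125,205)]:
  for b in [(388,197),(388,213),(390,233)]: print(a,b,*tri("wrist",a,"top",b))
print([atz("wrist",(212,180),z) for z in (.1,.15,.2)])
print("neck top",atz("wrist",(324.5,173),.112))
E
```

```text
[ 0.42 -0.07 -0.29  0.   -1.34 -2.  ]
(212, 180) (388, 197) [ 0.51  -0.171 -0.048] 0.02
(212, 180) (388, 213) [ 0.469 -0.143  0.058] 0.017
(212, 180) (390, 233) [ 0.413 -0.092  0.264] 0.051
(185, 205) (388, 197) [ 0.473 -0.125  0.181] 0.005
(185, 205) (388, 213) [ 0.442 -0.104  0.25 ] 0.022
(185, 205) (390, 233) [ 0.405 -0.077  0.343] 0.049
(125, 145) (388, 197) [ 0.421 -0.087  0.346] 0.047
(125, 145) (388, 213) [ 0.411 -0.095  0.322] 0.022
(125, 145) (390, 233) [ 0.397 -0.101  0.307] 0.011
(125, 205) (388, 197) [ 0.441 -0.101  0.313] 0.019
(125, 205) (388, 213) [ 0.424 -0.094  0.329] 0.006
(125, 205) (390, 233) [ 0.402 -0.083  0.358] 0.036
[array([ 0.4667, -0.1255,  0.1   ]), array([ 0.4555, -0.1095,  0.15  ]), array([ 0.4443, -0.0934,  0.2   ])]
neck top [4.573e-01 4.000e-04 1.120e-01]
```

The jaw reaches about 0.15–0.18 m high at y≈-0.11, which is too close to a body lying along y. I'll turn the tool 80° so the body lies along x.

```bash
python3 -m handwheel '[{"delta_pos":[0.1,0.2,0],"dr":[0,0,8]},{"delta_pos":[0,0,0],"dr":[0,0,8]},{"delta_pos":[0,0,0],"dr":[0,0,8]},{"delta_pos":[0,0,0],"dr":[0,0,8]},{"delta_pos":[0,0,0],"dr":[0,0,8]},{"delta_pos":[0,0,0],"dr":[0,0,8]},{"delta_pos":[0,0,0],"dr":[0,0,8]},{"delta_pos":[0,0,0],"dr":[0,0,8]},{"delta_pos":[0,0,0],"dr":[0,0,8]},{"delta_pos":[0,0,0],"dr":[0,0,8]}]'
python3 -m handwheel '[{"delta_pos":[0,0,-1],"dr":[0,0,0]},{"delta_pos":[0,0,-1],"dr":[0,0,0]},{"delta_pos":[0,0,-1],"dr":[0,0,0]},{"delta_pos":[0,0,0],"dr":[0,0,0]},{"delta_pos":[0,0,0],"dr":[0,0,0]}]'
python3 look.py w2 gun_cup cup_neck brush_tip cleaning_brush ring_seat blowout_stand
```

```text
t: 4.9
eef_pos: [0.4572, 0.0001, 0.3356]
ee_rot: [-3.142, 0.0, -1.746]
force: [-0.1, 0.6, -0.6]
width: 0.0877
gripper_force: 0.0
t: 5.4
eef_pos: [0.4576, 0.0001, 0.2463]
ee_rot: [-3.142, -0.001, -1.751]
force: [0.8, -0.1, 0.5]
width: 0.0877
gripper_force: 0.0
5.4 [4.576e-01 1.000e-04 2.463e-01] [-3.142e+00 -1.000e-03 -1.751e+00] [ 0.8 -0.1  0.5] 0.0876621762542904
gun_cup [316.8, 168.3] 0.95 [0.4615 0.0037 0.    ]
cup_neck [318.5, 190.4] 0.75 [0.4594 0.0042 0.1   ]
cleaning_brush [316.1, 306.6] 0.95 [0.4946 0.1811 0.    ]
blowout_stand [182.2, 254.4] 0.6 [0.6434 0.0795 0.    ]
```

View pics/w2.png

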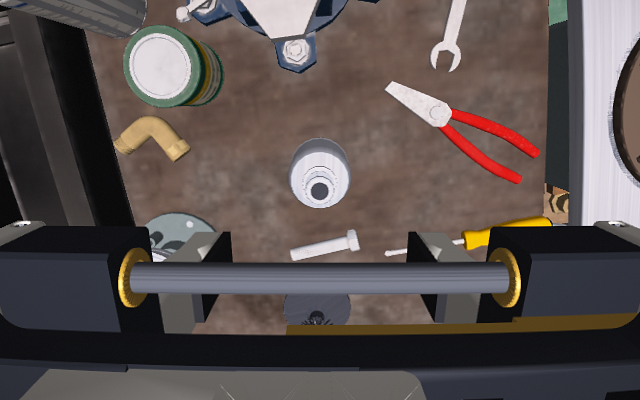

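The neck top is at (319,191) in the wrist view and agrees with the estimates at about (0.459, 0.003). I'll go down and grip.

```bash
python3 -m handwheel '[{"delta_pos":[0.05,0.09,-0.9],"dr":[0,0,0]},{"delta_pos":[0,0,-0.9],"dr":[0,0,0]},{"delta_pos":[0,0,-0.9],"dr":[0,0,0]},{"delta_pos":[0,0,-0.9],"dr":[0,0,0]},{"delta_pos":[0,0,-0.6],"dr":[0,0,0]},{"delta_pos":[0,0,-0.48],"dr":[0,0,0]},{"delta_pos":[0,0,0],"dr":[0,0,0]},{"delta_pos":[0,0,0],"dr":[0,0,0]}]'
python3 -m handwheel '[{"delta_pos":[0,0,0],"dr":[0,0,0]},{"delta_pos":[0,0,0],"dr":[0,0,0]},{"delta_pos":[0,0,0],"dr":[0,0,0]},{"delta_pos":[0,0,0],"dr":[0,0,0]},{"delta_pos":[0,0,0],"dr":[0,0,0]},{"delta_pos":[0,0,0],"dr":[0,0,0]},{"delta_pos":[0,0,0],"dr":[0,0,0]},{"delta_pos":[0,0,0],"dr":[0,0,0]},{"delta_pos":[0,0,0],"dr":[0,0,0]},{"delta_pos":[0,0,0],"dr":[0,0,0]}]' 1 45
```

```text
t: 6.55
eef_pos: [0.4591, 0.0033, 0.1056]
ee_rot: [-3.141, -0.0, -1.75]
force: [0.3, -0.1, -0.9]
width: 0.0877
gripper_force: 0.0
t: 7.55
eef_pos: [0.4587, 0.0032, 0.1051]
ee_rot: [3.141, -0.0, -1.751]
force: [-0.3, -1.0, -0.0]
width: 0.023
gripper_force: 45.0
```

Gripped, with a width of 23 mm on the neck. Lifting, then moving over the brush.

```bash
python3 -m handwheel '[{"delta_pos":[0,0,0.5],"dr":[0,0,0]},{"delta_pos":[0,0,1],"dr":[0,0,0]},{"delta_pos":[0,0,1],"dr":[0,0,0]},{"delta_pos":[0,0,1],"dr":[0,0,0]},{"delta_pos":[0,0,1],"dr":[0,0,0]},{"delta_pos":[0,0,1],"dr":[0,0,0]},{"delta_pos":[0,0,0],"dr":[0,0,0]}]'
python3 -m handwheel '[{"delta_pos":[0.1,0.5,0],"dr":[0,0,0]},{"delta_pos":[0.2,1,0],"dr":[0,0,0]},{"delta_pos":[0.2,1,0],"dr":[0,0,0]},{"delta_pos":[0.2,1,0],"dr":[0,0,0]},{"delta_pos":[0.2,1,0],"dr":[0,0,0]},{"delta_pos":[0.15,0.85,0],"dr":[0,0,0]},{"delta_pos":[0.06,0.5,0],"dr":[0,0,0]},{"delta_pos":[0,0,0],"dr":[0,0,0]},{"delta_pos":[0,0,0],"dr":[0,0,0]},{"delta_pos":[0,0,0],"dr":[0,0,0]}]'
python3 - <<'E'
from h import *
s=get_state();p=np.array(s["eef_pos"]);print(p,s["width"])
Zm=dict(gun_cup=p[2]-.105,cup_mouth=p[2]-.105,cup_neck=p[2]-.005,brush_tip=.136,cleaning_brush=0,ring_seat=.074,blowout_stand=0)
for c in ["scene","wrist","top"]:
    shot(c,c+"3")
    for n,z in Zm.items():
        for m in mark_of(c,n)[:1]: print(c,n,m["location"],round(m["conf"],2),atz(c,m["location"],z))
a=cv2.imread("pics/scene3.png")[100:300,150:450];b=cv2.imread("pics/wrist3.png")
cv2.imwrite("pics/m3.png",np.hstack([cv2.resize(a,(400,266)),cv2.resize(b,(400,266),interpolation=cv2.INTER_AREA)]))
E
```

```text
t: 8.25
eef_pos: [0.4607, 0.0036, 0.2741]
ee_rot: [-3.135, 0.003, -1.75]
force: [0.0, 0.7, -1.7]
width: 0.0232
gripper_force: 45.0
t: 9.25
eef_pos: [0.4917, 0.178, 0.2698]
ee_rot: [3.141, -0.001, -1.751]
force: [-0.1, -1.1, -1.4]
width: 0.0228
gripper_force: 45.0
[0.49172213 0.17803473 0.26980752] 0.022765279615991514
scene gun_cup [268.8, 205.6] 0.91 [0.492  0.1795 0.1648]
scene cup_mouth [270.4, 202.9] 0.91 [0.4945 0.1706 0.1648]
scene cup_neck [261.8, 159.6] 0.69 [0.4932 0.1848 0.2648]
scene brush_tip [270.4, 216.1] 0.58 [0.4947 0.1744 0.136 ]
scene cleaning_brush [274.0, 273.6] 0.63 [0.4871 0.1911 0.    ]
scene ring_seat [245.0, 201.6] 0.64 [0.6327 0.0857 0.074 ]
scene blowout_stand [245.4, 222.9] 0.78 [0.6486 0.0772 0.    ]
wrist gun_cup [318.9, 193.5] 0.58 [0.491  0.1737 0.1648]
wrist cup_neck [319.6, 257.9] 0.65 [0.4915 0.1773 0.2648]
wrist brush_tip [319.9, 256.6] 0.44 [0.5017 0.2373 0.136 ]
wrist cleaning_brush [316.3, 164.2] 0.68 [0.4953 0.181  0.    ]
wrist ring_seat [142.9, 102.0] 0.62 [0.6447 0.0784 0.074 ]
wrist blowout_stand [174.6, 103.6] 0.77 [0.6445 0.0807 0.    ]
top gun_cup [240.2, 190.7] 0.59 [0.4877 0.1744 0.1648]
top cup_mouth [242.0, 187.2] 0.9 [0.4951 0.1711 0.1648]
top cup_neck [231.6, 175.6] 0.67 [0.4948 0.1722 0.2648]
top brush_tip [240.7, 191.3] 0.68 [0.4923 0.1787 0.136 ]
top cleaning_brush [251.5, 198.7] 0.97 [0.5015 0.1768 0.    ]
top ring_seat [293.1, 132.0] 0.6 [0.6481 0.0745 0.074 ]
top blowout_stand [294.8, 145.6] 0.6 [0.6391 0.0735 0.    ]
```

View pics/m3.png

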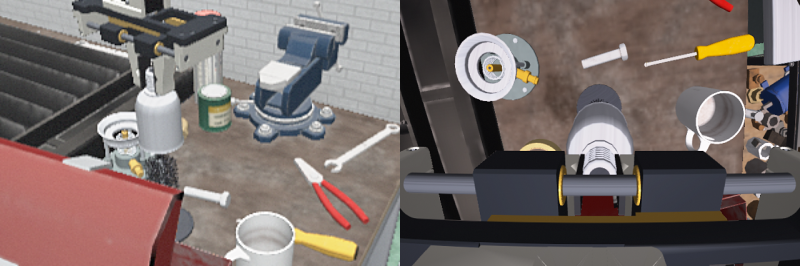

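The cup hangs upright over the brush; the mouth is about 3 mm short in y. First stroke down.

```bash
python3 -m handwheel '[{"delta_pos":[0.03,0.1,-0.5],"dr":[0,0,0]},{"delta_pos":[0,0,-0.7],"dr":[0,0,0]},{"delta_pos":[0,0,-0.7],"dr":[0,0,0]},{"delta_pos":[0,0,-0.6],"dr":[0,0,0]},{"delta_pos":[0,0,-0.4],"dr":[0,0,0]},{"delta_pos":[0,0,-0.2],"dr":[0,0,0]},{"delta_pos":[0,0,-0.15],"dr":[0,0,0]},{"delta_pos":[0,0,0],"dr":[0,0,0]},{"delta_pos":[0,0,0],"dr":[0,0,0]}]'
```

```text
t: 11.35
eef_pos: [0.4934, 0.1819, 0.1733]
ee_rot: [-3.141, 0.001, -1.75]
force: [0.6, -0.4, -2.5]
width: 0.0228
gripper_force: 45.0
```

```bash
python3 -m handwheel '[{"delta_pos":[0,0,0.5],"dr":[0,0,0]},{"delta_pos":[0,0,0.8],"dr":[0,0,0]},{"delta_pos":[0,0,0.5],"dr":[0,0,0]},{"delta_pos":[0,0,0.2],"dr":[0,0,0]},{"delta_pos":[0,0,0],"dr":[0,0,0]},{"delta_pos":[0,0,-0.5],"dr":[0,0,0]},{"delta_pos":[0,0,-0.8],"dr":[0,0,0]},{"delta_pos":[0,0,-0.5],"dr":[0,0,0]},{"delta_pos":[0,0,-0.2],"dr":[0,0,0]},{"delta_pos":[0,0,-0.05],"dr":[0,0,0]}]'
python3 -m handwheel '[{"delta_pos":[0,0,0],"dr":[0,0,0]},{"delta_pos":[0,0,0],"dr":[0,0,0]},{"delta_pos":[0,0,0],"dr":[0,0,0]}]'
python3 -m handwheel '[{"delta_pos":[0,0,0.5],"dr":[0,0,0]},{"delta_pos":[0,0,0.8],"dr":[0,0,0]},{"delta_pos":[0,0,0.5],"dr":[0,0,0]},{"delta_pos":[0,0,0.2],"dr":[0,0,0]},{"delta_pos":[0,0,0],"dr":[0,0,0]},{"delta_pos":[0,0,0],"dr":[0,0,0]}]'
python3 -m handwheel '[{"delta_pos":[0,0,-0.5],"dr":[0,0,0]},{"delta_pos":[0,0,-0.8],"dr":[0,0,0]},{"delta_pos":[0,0,-0.5],"dr":[0,0,0]},{"delta_pos":[0,0,-0.2],"dr":[0,0,0]},{"delta_pos":[0,0,0],"dr":[0,0,0]},{"delta_pos":[0,0,0],"dr":[0,0,0]},{"delta_pos":[0,0,0],"dr":[0,0,0]}]'
python3 -m handwheel '[{"delta_pos":[0,0,0.5],"dr":[0,0,0]},{"delta_pos":[0,0,0.8],"dr":[0,0,0]},{"delta_pos":[0,0,0.8],"dr":[0,0,0]},{"delta_pos":[0,0,0.8],"dr":[0,0,0]},{"delta_pos":[0,0,0.5],"dr":[0,0,0]},{"delta_pos":[0,0,0],"dr":[0,0,0]},{"delta_pos":[0,0,0],"dr":[0,0,0]}]'
```

```text
t: 12.35
eef_pos: [0.4925, 0.1813, 0.1701]
ee_rot: [3.14, -0.002, -1.751]
force: [0.6, 0.1, -1.4]
width: 0.023
gripper_force: 45.0
t: 12.65
eef_pos: [0.4933, 0.182, 0.1719]
ee_rot: [-3.141, 0.001, -1.751]
force: [-0.5, 0.3, -1.2]
width: 0.023
gripper_force: 45.0
t: 13.25
eef_pos: [0.4926, 0.1815, 0.2305]
ee_rot: [3.141, -0.0, -1.751]
force: [-0.0, 0.5, -2.2]
width: 0.0233
gripper_force: 45.0
t: 13.95
eef_pos: [0.4934, 0.182, 0.1719]
ee_rot: [-3.141, 0.001, -1.75]
force: [-0.8, 0.9, -0.6]
width: 0.0228
gripper_force: 45.0
t: 14.65
eef_pos: [0.4928, 0.1818, 0.2733]
ee_rot: [-3.141, 0.001, -1.751]
force: [-0.1, -0.0, -1.7]
width: 0.0229
gripper_force: 45.0
```

Three full strokes are done, with the mouth about 67–68 mm below the tip each time. Moving over the stand at about (0.644, 0.078), then one close look.

```bash
python3 -m handwheel '[{"delta_pos":[0.5,-0.34,0],"dr":[0,0,0]},{"delta_pos":[0.9,-0.62,0],"dr":[0,0,0]},{"delta_pos":[0.9,-0.62,0],"dr":[0,0,0]},{"delta_pos":[0.9,-0.62,0],"dr":[0,0,0]},{"delta_pos":[0.9,-0.62,0],"dr":[0,0,0]},{"delta_pos":[0.6,-0.41,0],"dr":[0,0,0]},{"delta_pos":[0.34,-0.23,0],"dr":[0,0,0]},{"delta_pos":[0,0,-0.6],"dr":[0,0,0]},{"delta_pos":[0,0,-0.6],"dr":[0,0,0]},{"delta_pos":[0,0,0],"dr":[0,0,0]}]'
python3 - <<'E'
from h import *
s=get_state();p=np.array(s["eef_pos"]);print(p,s["width"])
Zm=dict(gun_cup=p[2]-.105,cup_mouth=p[2]-.105,cup_neck=p[2]-.005,ring_seat=.074,blowout_stand=0)
for c in ["scene","wrist","top"]:
    shot(c,c+"4")
    for n,z in Zm.items():
        for m in mark_of(c,n)[:1]: print(c,n,m["location"],round(m["conf"],2),atz(c,m["location"],z))
a=cv2.imread("pics/scene4.png")[100:260,170:330];b=cv2.imread("pics/wrist4.png")[50:350,120:520]
cv2.imwrite("pics/m4.png",np.hstack([cv2.resize(a,(400,400)),cv2.resize(b,(400,400))]))
E
```

```text
t: 15.65
eef_pos: [0.6422, 0.0777, 0.2335]
ee_rot: [3.136, -0.002, -1.751]
force: [-0.5, -0.5, -2.4]
width: 0.0232
gripper_force: 45.0
[0.64219666 0.07770585 0.23347495] 0.023183960809443488
scene gun_cup [240.0, 180.2] 0.75 [0.6414 0.0825 0.1285]
scene cup_mouth [244.6, 179.6] 0.93 [0.6337 0.0755 0.1285]
scene cup_neck [236.8, 138.6] 0.63 [0.6412 0.0741 0.2285]
scene ring_seat [248.8, 199.5] 0.72 [0.6302 0.0743 0.074 ]
scene blowout_stand [249.3, 220.1] 0.73 [0.647  0.0633 0.    ]
wrist gun_cup [305.5, 34.2] 0.63 [ 0.6326 -0.0362  0.1285]
wrist cup_neck [319.5, 258.4] 0.9 [0.6441 0.0788 0.2285]
wrist ring_seat [457.5, 227.6] 0.6 [0.5229 0.1449 0.074 ]
wrist blowout_stand [319.7, 167.7] 0.71 [0.6432 0.079  0.    ]
top gun_cup [291.9, 129.2] 0.69 [0.6347 0.0743 0.1285]
top cup_mouth [291.1, 127.0] 0.56 [0.6398 0.0761 0.1285]
top ring_seat [292.5, 129.9] 0.64 [0.6533 0.076  0.074 ]
top blowout_stand [294.9, 146.1] 0.91 [0.6377 0.0732 0.    ]
```

View pics/m4.png

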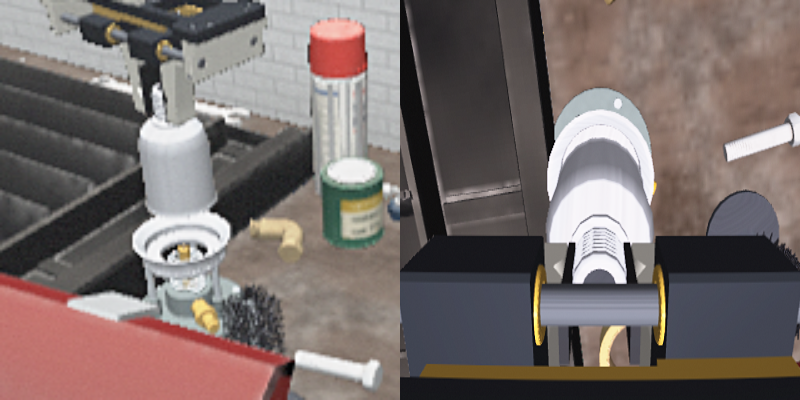

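The cup stands centred over the ring. In the wrist crop the ring, foot and cup share the centre column at 600. I'll check the depth with the edges of the ring and the foot.

```bash
python3 - <<'E'
from h import *
s=get_state();p=np.array(s["eef_pos"]);print(p)
shot("wrist","w5");im=cv2.imread("pics/w5.png")
cv2.imwrite("pics/w5c.png",cv2.resize(im[90:240,220:420],(800,600),interpolation=cv2.INTER_CUBIC))
for x0,y0 in [(.644,.078)]:
    for nm,r,z in [("foot",.056,.0),("foot1",.056,.012),("flare",.0465,.091),("mouth",.033,p[2]-.105)]:
        c=(p[0],p[1]) if nm=="mouth" else (x0,y0)
        P=np.array([proj("wrist",(c[0]+r*np.cos(t),c[1]+r*np.sin(t),z)) for t in np.linspace(0,6.28,73)])
        print(nm,"minrow",P[:,1].min(),"cols",P[:,0].min(),P[:,0].max())
        for q in P: cv2.circle(im,(int(q[0]),int(q[1])),0,(0,0,255),-1)
cv2.imwrite("pics/w5o.png",cv2.resize(im[90:240,220:420],(800,600),interpolation=cv2.INTER_NEAREST))
E
```

```text
[0.6441949  0.07790874 0.23715059]
foot minrow 115.5 cols 268.3 369.2
foot1 minrow 116.0 cols 266.7 370.8
flare minrow 131.8 cols 264.4 373.2
mouth minrow 155.9 cols 274.0 363.3
```

View pics/w5o.png

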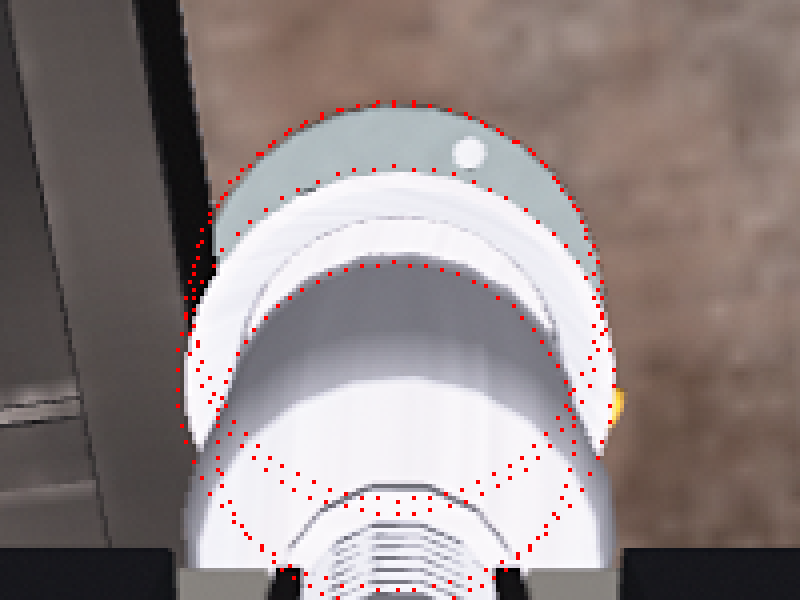

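The overlay fits the stand at (0.644, 0.0785). The cup's mouth sits about 3 mm towards -y, so I'll shift +y 3 mm and lower it.

```bash
python3 -m handwheel '[{"delta_pos":[0,0.1,-0.3],"dr":[0,0,0]},{"delta_pos":[0,0,-0.4],"dr":[0,0,0]},{"delta_pos":[0,0,-0.4],"dr":[0,0,0]},{"delta_pos":[0,0,-0.4],"dr":[0,0,0]},{"delta_pos":[0,0,-0.2],"dr":[0,0,0]},{"delta_pos":[0,0,-0.1],"dr":[0,0,0]},{"delta_pos":[0,0,0],"dr":[0,0,0]},{"delta_pos":[0,0,0],"dr":[0,0,0]}]'
python3 -m handwheel '[{"delta_pos":[0,0,-0.1],"dr":[0,0,0]},{"delta_pos":[0,0,-0.1],"dr":[0,0,0]},{"delta_pos":[0,0,-0.1],"dr":[0,0,0]},{"delta_pos":[0,0,0],"dr":[0,0,0]},{"delta_pos":[0,0,0],"dr":[0,0,0]}]'
```

```text
t: 17.4
eef_pos: [0.6445, 0.081, 0.1836]
ee_rot: [-3.141, 0.0, -1.75]
force: [0.6, -0.4, -0.6]
width: 0.023
gripper_force: 45.0
t: 17.9
eef_pos: [0.6446, 0.0811, 0.1754]
ee_rot: [-3.14, 0.001, -1.75]
force: [-2.0, 1.1, 5.9]
width: 0.0233
gripper_force: 45.1
```

Seated: the force is rising as the spring should. Pressing on.

```bash
python3 -m handwheel '[{"delta_pos":[0,0,-0.1],"dr":[0,0,0]},{"delta_pos":[0,0,-0.1],"dr":[0,0,0]},{"delta_pos":[0,0,-0.1],"dr":[0,0,0]},{"delta_pos":[0,0,-0.1],"dr":[0,0,0]},{"delta_pos":[0,0,0],"dr":[0,0,0]},{"delta_pos":[0,0,0],"dr":[0,0,0]},{"delta_pos":[0,0,0],"dr":[0,0,0]}]' - 55
```

```text
t: 18.6
eef_pos: [0.6447, 0.0811, 0.1643]
ee_rot: [-3.139, 0.001, -1.75]
force: [-4.6, 2.0, 11.9]
width: 0.0225
gripper_force: 55.1
```

```bash
python3 -m handwheel '[{"delta_pos":[-0.05,0.02,-0.08],"dr":[0,0,0]},{"delta_pos":[0,0,-0.05],"dr":[0,0,0]},{"delta_pos":[0,0,0],"dr":[0,0,0]},{"delta_pos":[0,0,0],"dr":[0,0,0]},{"delta_pos":[0,0,0],"dr":[0,0,0]}]'
python3 - <<'E'
from h import *
s=get_state();p=np.array(s["eef_pos"]);print(p,np.round(s["force"],1),np.round(s["moment"],2))
a=shot("scene","s6")[100:260,170:330,::-1];b=shot("wrist","w6")[90:290,220:420,::-1]
cv2.imwrite("pics/m6.png",np.hstack([cv2.resize(a,(400,400)),cv2.resize(b,(400,400))]))
E
```

```text
t: 19.1
eef_pos: [0.6446, 0.0813, 0.1628]
ee_rot: [-3.136, 0.001, -1.749]
force: [-5.5, -0.5, 21.1]
width: 0.0225
gripper_force: 55.1
[0.64457502 0.08129835 0.1628496 ] [-5.5 -0.5 21.1] [-0.43  2.28 -0.04]
```

View pics/m6.png

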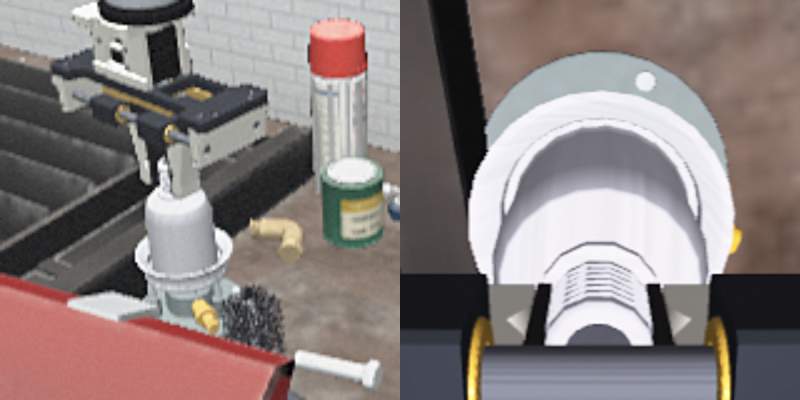

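The cup sits centred and upright inside the collar. The TCP is at 0.163 m, exactly the fully-down height, and 21 N exceeds the 13 N spring force, so the ring is on its stop. Handing in.

```bash
python3 -c "
from station import *
print(job_done())"
```

```text
the job is handed in; nothing more can be done
None
```

The cup got three full strokes over the brush and was then seated mouth down in the ring, which is pressed to its stop with about 21 N; I handed the job in with the cup still held there, at about 19 s, without touching the other items.

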